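# Lever the stuck punch out of its die

## Robot

A 6-joint arm with a two-finger parallel gripper is mounted at the origin on the work surface. World frame = base frame: x ahead of the robot, y to its left, z up, the work surface at z = 0. Lengths are in m, angles in degrees, forces in N, time in s.
With the tool pointing down it reaches from about 0.3 to 0.75 m from the base axis. Payload 8.5 kg.
Tool frame: the origin (TCP) lies at the centre of the arm's flange, where the gripper is bolted on; the fingertips stand 173 mm ahead of it and the grasp point (between the pads) lies env.pinch_z ahead of it (env.pinch_z is the distance from the TCP to the grasp point, in m); z points along the fingers, y is the line along which they close (so a half turn about z gives the same grasp; the last joint's range is limited). The gripper opens to 85 mm and grips with 20 to 120 N. Pads are 22 mm wide; open, the fingers measure 114 mm over their backs; the gripper's body (76 mm by 85 mm) begins 54 mm behind the grasp point. The pads swing forward as they close: fully open they stand 13 mm farther back than shut.
Start: joints at [-84.07, 21.807, 74.336, -0, 83.858, -12.336], TCP at [0.172, -0.522, 0.405] pointing down, gripper open.
Joint ranges: [-178.18, 178.18], [-50.72, 133.34], [12.68, 142.11], [-81.47, 261.47], [9.98, 163.14], [-165.26, 165.26]. Speed limits (degrees/s): [136.94, 136.94, 180, 180, 180, 180].

## Interface

Orientations are given as a 3x3 rotation matrix whose columns are the frame's x, y, z axes.
In Python, from rig import env, get_image, job, spotter gives the robot as it stands. The module is installed in compiled form; this text tells all that it offers.
- The arm moves only by the shell command python3 -m creep 'ROWS' [FORCE]. ROWS is text: rows parted by semicolons, each of 7 numbers parted by spaces: the turn, a rotation vector about the tool's x, y, z in units of 8 degrees (1.0 is 8 degrees), then the shift along the tool's x, y, z in units of 30 mm (1.0 is 30 mm), then the finger opening in mm, from 0 to 85.4. A call has 1 to 12 rows; each row is the pose to reach, as a shift and turn from the pose commanded when the call began, along the tool's axes at that moment; what a row does not reach only later rows make up. A row lasts 1/10 s, in which the tool goes at most 50 mm and 8.59 degrees, less where a joint would pass 70% of its speed; a pose out of reach is approached as far as the arm can. A call with a gripper value outside its range is refused whole. The fingers move at their own pace and stop on an object; FORCE is the grip in N (left out, the last holds). Time passes only in rows, so rows that repeat a pose let the fingers close. It gives the time, the measured TCP pose, the force, the opening and the grip force at its end, in the units of the state.
- env.observe(): the state, without advancing time (a new reading comes with each control period).
- get_image(name): name is "scene" or "side" or "wrist"; returns a dict with "image" (384x512x3 uint8, blue, green, red), "depth" (384x512 float32, m along the optical axis (not along the pixel's ray), 0 where there is no reading), "intrinsics" (3x3 intrinsics, pixels), "D" ([k1, k2, p1, p2, k3] as OpenCV has them; the pictures are not rectified), "view" (4x4, takes a point from world to camera coordinates). Camera axes: x right, y up, looking along -z (the intrinsics and any distortion apply to the point x, -y, -z); pixel columns grow to the right and rows downward; lengths in m; the calibration is good to about 2 mm. A picture is of the moment at which its call begins.
- job.close_job(): hands the job in; it is judged then, once.
Trained networks look in a picture, given as the dict that the camera call returned (one of the last four; its "shot" number tells which), for a name from the list of things; names that differ only in an ending like _2 or _b are one class to them, and where a whole thing is asked for, a point or a joint stands for the part that bears it (a point fixed in the world has none). Each returns a list of dicts, best first, with "p" (0 to 1); they miss things now and then, are a little off and sometimes report something else, mostly with a low value. They report only what shows in the picture. A call takes as long as a camera call. They do not tell look-alikes from the thing itself.
- spotter.boxes_of(label, picture): "xy" ([column, row] in pixels, amid what is visible of it).
The state is a dict: "time_s": time; "q": joint angles; "qvel": joint speeds; "joint_efforts": joint torques, N m; "position": TCP position; "tool_rot": TCP orientation; "ft_force": force on the tool from outside, world axes, zero at the start; "wrist_torque": the same for the moment, N m; "grip_width": finger opening in m; "gripper_force": force on a finger pad.
Only numpy, scipy, OpenCV 4.12 (cv2) and the standard library are available. Lean on these libraries where they do the work, as an engineer would, in place of code of your own. Each camera call takes 0.05 s, during which the arm holds its last target. There are 200 camera calls.

## Task

The punch with the blue head is stuck in its die block. Take the pry bar from its cradle, set the tip under the rim of the blue head with the bar lying across that block's fulcrum ridge, and lever the punch up until it stands at least a centimetre higher than before. Then let go of the bar (it may stay where it comes to rest); do not touch the blue punch with the gripper, and leave the yellow-headed punch down in its die.

Things in the scene. Friction and masses are not known exactly. Their poses are not given: they have to be found in the camera images.
- bar_grip (a point): Loose pry bar, 240 mm, 0.23 kg, level in a black cradle, tip away from the robot. Orange handle 100 x 20 (y) x 18 mm (z), then a straight blade. Point: on the centre line, half-way up, 25 mm behind the handle's front, 75 mm ahead of its rear end, 15 mm behind the centre of mass, 50 mm up; grasp here (supports about 50 mm behind, 99 mm ahead). x to the tip, z up.
- bar_tip (a point): End of the pry bar's steel blade, half-way up; 165 mm ahead of bar_grip (+x), same axes. The blade is flat and straight, 140 mm long, 14 mm wide (y), 5 mm thick (z), and sits at the handle's mid-height.
- die_blue: Fixed die station of the blue-headed punch. Origin on the table under the punch's axis; z up, -x from the punch to the fulcrum (roughly towards the robot). Steel block 86 x 96 mm, top at 86 mm. A base plate 14 mm thick reaches from x = -105 to +45 mm, 60 mm either side; nearer the robot the table is free, so the bar's handle can go down there.
- fulcrum_blue (a point): Middle of the top line of the blue station's fulcrum: a rounded steel ridge along y, at x = -82 mm in die_blue's frame, 100 mm above the table. A grey cheek 35 mm to either side stands 13 mm higher than the ridge; the bar goes in between the cheeks, above the ridge, along +x. Same axes as die_blue.
- punch_blue (a joint): Rise of the blue-headed punch out of its die, m: 0 = fully home, up to 0.04. A tight sliding fit: about 17 N upward under the rim moves it, and it stays at the height where it is left.
- rim_blue (a point): Centre of the blue head: a level disc 70 mm across, 12 mm thick, on a 28 mm steel shank. Point half-way up the disc, 122 mm above the table when home. The rim's underside is then 116 mm above the table (16 mm above the ridge, 30 mm above the block); it overhangs the shank by 21 mm all round.
- die_yellow: The other die station, same make and same axes, with the yellow-headed punch; leave it alone. Which station stands where varies.
- punch_yellow (a joint): Rise of the yellow-headed punch, m: 0 = fully home; it must stay there.
Mind the look-alikes: they are no part of the job. Leave any green or pink look-alike of the part that bears bar_grip alone.

How it is judged:
By the outcome, as a careful person would: the job done as asked, in the order asked, and still so for the second after the job is handed in, with the robot touching nothing.
It also fails if it takes over 45 s, if anything falls off the work surface, if the arm or the gripper's body presses on something with over 40 N, if the wrist force passes 120 N, or if a joint passes its speed limit or range.

## Working session

There is one attempt and no reset: what is moved stays moved. The work goes in short steps, Python scripts to look and compute and a shell command to move; the robot and the scene stay as the last step left them, time stands still between calls to the robot, and variables do not carry over. Pictures are saved under pics/ and viewed, at most 10 in all, crops included, and the job is handed in when it is done.

```bash
mkdir -p pics; cat > h.py <<'E'
import numpy as np, cv2
from rig import env, get_image, job, spotter
def world(p,u,v,dep=None,r=1):
    if dep is None:
        d=p["depth"][int(v)-r:int(v)+r+1,int(u)-r:int(u)+r+1]; d=d[d>0]; dep=np.median(d)
    n=cv2.undistortPoints(np.array([[[u,v]]],float),p["intrinsics"],np.array(p["D"],float))[0,0]
    c=np.array([n[0]*dep,-n[1]*dep,-dep,1])
    return (np.linalg.inv(p["view"])@c)[:3]
def cloud(p):
    h,w=p["depth"].shape; vv,uu=np.mgrid[0:h,0:w]
    n=cv2.undistortPoints(np.stack([uu,vv],-1).reshape(-1,1,2).astype(float),p["intrinsics"],np.array(p["D"],float))[:,0]
    d=p["depth"].reshape(-1); c=np.stack([n[:,0]*d,-n[:,1]*d,-d,np.ones_like(d)])
    return (np.linalg.inv(p["view"])@c)[:3].T.reshape(h,w,3)
E
python3 - <<'E'
from h import *
s=env.observe();print(s["time_s"],env.pinch_z,s["tool_rot"],s["grip_width"])
a=get_image("scene");b=get_image("side")
for n,p in(("scene",a),("side",b)):
    cv2.imwrite(f"pics/{n}0.png",p["image"])
    for l in("bar_grip","bar_tip","fulcrum_blue","rim_blue","die_blue"):
        for r in spotter.boxes_of(l,p)[:4]:
            try:w=world(p,*r["xy"]).round(3)
            except Exception as e:w=e
            print(n,l,r["p"],np.round(r["xy"]),w)
E
```

```text
0.0 0.1547 [[ 9.49614055e-01  3.13421644e-01 -1.43965835e-04]
 [ 3.13421506e-01 -9.49612957e-01  1.48022929e-03]
 [ 3.27224074e-04 -1.45076852e-03 -9.99998894e-01]] 0.08564340721171727
scene bar_grip 0.75 [121. 234.] [ 0.284 -0.337  0.016]
scene bar_grip 0.68 [259. 145.] [0.334 0.218 0.007]
scene bar_grip 0.67 [337. 164.] [0.623 0.207 0.081]
scene bar_tip 0.84 [212. 234.] [ 0.501 -0.206  0.054]
scene bar_tip 0.83 [257. 145.] [0.332 0.208 0.011]
scene bar_tip 0.71 [126. 233.] [ 0.276 -0.316 -0.002]
scene fulcrum_blue 0.94 [311. 219.] [ 0.685 -0.03   0.083]
scene rim_blue 0.6 [318. 201.] [ 0.683 -0.003  0.127]
scene die_blue 0.73 [310. 220.] [ 0.683 -0.034  0.083]
scene die_blue 0.44 [338. 163.] [0.625 0.209 0.085]
side bar_grip 0.89 [240. 313.] [0.316 0.225 0.018]
side bar_grip 0.88 [391. 205.] [ 0.278 -0.334  0.015]
side bar_grip 0.56 [300. 185.] [ 0.491 -0.198  0.056]
side bar_tip 0.93 [239. 314.] [0.316 0.23  0.018]
side bar_tip 0.7 [393. 204.] [ 0.278 -0.347  0.009]
side bar_tip 0.61 [303. 186.] [ 0.482 -0.198  0.056]
side fulcrum_blue 0.8 [203. 194.] [0.603 0.06  0.099]
side rim_blue 0.78 [198. 173.] [0.66  0.025 0.127]
side die_blue 0.68 [204. 194.] [0.601 0.058 0.099]
```

View pics/scene0.png

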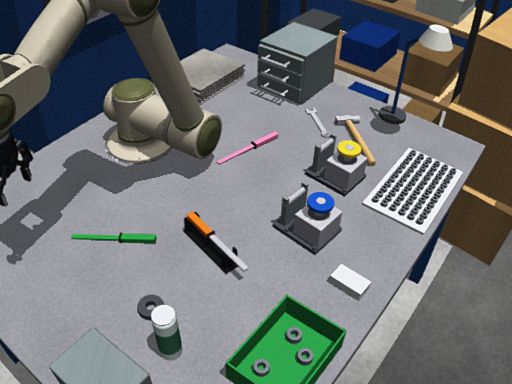

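View pics/side0.png

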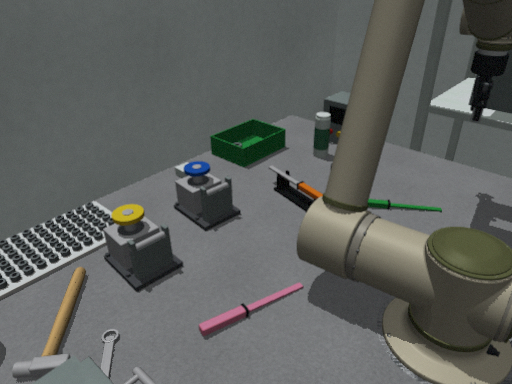

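Scene view: the orange-handled bar lies in the black cradle at about (200,225), with its tip at (245,270). The look-alikes are the green one at (115,238) and the pink one at (250,148). The blue-headed punch is at (320,203) and the yellow one at (349,150). By the description, I choose the orange bar.

```bash
python3 - <<'E'
from h import *
def fitcirc(P):
    A=np.c_[2*P,np.ones(len(P))];s=np.linalg.lstsq(A,(P**2).sum(1),rcond=None)[0];return s[:2],np.sqrt(s[2]+s[:2]@s[:2])
for n in("scene","side"):
    p=get_image(n);W=cloud(p);hsv=cv2.cvtColor(p["image"],cv2.COLOR_BGR2HSV);H,S,V=hsv[...,0],hsv[...,1],hsv[...,2]
    ok=p["depth"]>0
    X,Y,Z=W[...,0],W[...,1],W[...,2]
    m=ok&(H>3)&(H<20)&(S>170)&(V>90)&(Z>.03)&(Z<.08)&(X>.3)&(X<.6)&(Y<0)&(Y>-.35)
    P=W[m];t=P[P[:,2]>.052];c=t[:,:2].mean(0);d=np.linalg.svd(t[:,:2]-c)[2][0];d*=np.sign(d[0])
    s=(t[:,:2]-c)@d
    print(n,"orange",len(P),P[:,2].max(),"c",c,"yaw",np.degrees(np.arctan2(d[1],d[0])),"ends",c+d*np.percentile(s,1),c+d*np.percentile(s,99),s.min(),s.max(),np.median(t[:,2]))
    # blade: bright, low-sat
    e=(X-c[0])*d[0]+(Y-c[1])*d[1];f=-(X-c[0])*d[1]+(Y-c[1])*d[0]
    b=ok&(e>.06)&(e<.25)&(abs(f)<.025)&(Z>.044)&(Z<.062)&(S<60)&(V>100)
    if b.sum(): print(" blade",b.sum(),e[b].min(),e[b].max(),f[b].mean(),np.median(Z[b]),"f vs e",np.polyfit(e[b],f[b],1))
    m=ok&(H>100)&(H<130)&(S>150)&(X>.5)&(X<.8)&(abs(Y)<.15)&(Z>.12)&(Z<.135)
    P=W[m];print(" blue",len(P),np.median(P[:,2]),(P[:,:2].min(0)+P[:,:2].max(0))/2,np.ptp(P[:,:2],axis=0))
    hc=(P[:,:2].min(0)+P[:,:2].max(0))/2
    r=np.hypot(X-hc[0],Y-hc[1])
    bt=ok&(r<.075)&(abs(Z-.086)<.004)
    if bt.sum()>20: print(" blocktop",bt.sum(),cv2.minAreaRect(W[bt][:,:2].astype(np.float32)))
    ch=ok&(r<.14)&(r>.05)&(Z>.095)&(Z<.117)
    if ch.sum(): Q=W[ch];print(" hi pts",ch.sum(),Q.mean(0),cv2.minAreaRect(Q[:,:2].astype(np.float32)))
    bp=ok&(r<.17)&(abs(Z-.014)<.004)
    if bp.sum()>20: print(" plate",bp.sum(),cv2.minAreaRect(W[bp][:,:2].astype(np.float32)))
    cv2.imwrite(f"pics/crop_{n}.png",cv2.resize(p["image"][150:290,150:370] if n=="scene" else p["image"][140:240,160:380],None,fx=3.5,fy=3.5))
E
```

```text
scene orange 213 0.061834556653621586 c [ 0.45042877 -0.20099377] yaw -12.97437806313911 ends [ 0.40490852 -0.19050604] [ 0.49310136 -0.21082542] -0.04970756140582346 0.0454192447515057 0.057459176974729576
 blade 248 0.06057395584494619 0.19116186284683062 0.0018847686729105534 0.051290332864464105 f vs e [-0.00177084  0.00211165]
 blue 380 0.12659321068919355 [0.68787323 0.00078438] [0.06796001 0.07122941]
 blocktop 538 ((0.6724419593811035, 0.001562274992465973), (0.09750647097826004, 0.1184711903333664), 84.72949981689453)
 hi pts 166 [0.60678308 0.00918065 0.10270958] ((0.6056848764419556, 0.008442748337984085), (0.09204675257205963, 0.019624345004558563), 84.07363891601562)
 plate 397 ((0.7130708694458008, -0.01322326809167862), (0.14405877888202667, 0.25003761053085327), 72.60521697998047)
side orange 127 0.060630970070840395 c [ 0.45461927 -0.19327314] yaw -12.70591531549916 ends [ 0.41458085 -0.18424575] [ 0.49579379 -0.20255669] -0.04270763896466654 0.04325137353784153 0.05813677842175102
 blade 103 0.06031989818456498 0.18462285151550917 -0.0027666842395599263 0.051684669168031605 f vs e [-0.00022998 -0.00273902]
 blue 247 0.12731712023815134 [0.68506459 0.00805641] [0.0691352  0.06855755]
 blocktop 439 ((0.685241162776947, 0.0072008222341537476), (0.09825491160154343, 0.08778398483991623), 84.82295989990234)
 hi pts 181 [0.60148331 0.01663566 0.10243404] ((0.6036902070045471, 0.01504654809832573), (0.09077025204896927, 0.0214526429772377), 83.79377746582031)
 plate 436 ((0.7106984257698059, 0.007528647780418396), (0.12158387899398804, 0.26652541756629944), 85.60623931884766)
```

View pics/crop_scene.png

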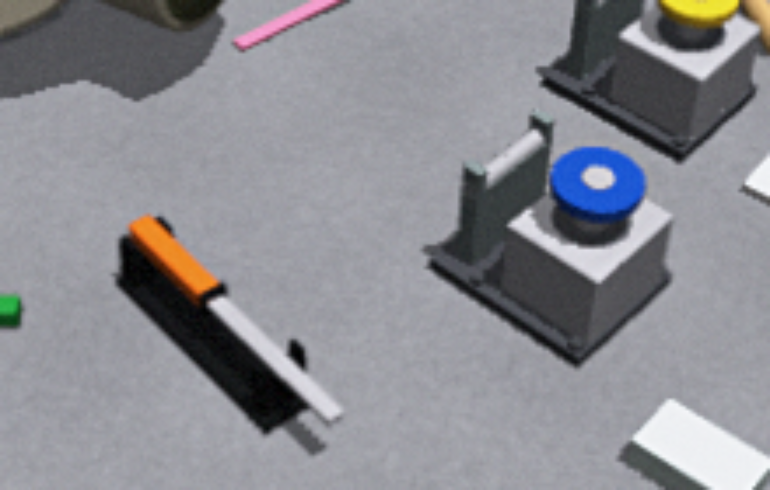

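The crop confirms it: the orange handle with a steel blade sits in the black cradle. The blue die's ridge and cheeks lie to the left of the head, on the robot side. The die yaw is about -5.6° and the bar yaw about -12.8°. Next I work out the hover above the bar.

```bash
cat >> h.py <<'E'
from scipy.spatial.transform import Rotation as R
def toolrot(yaw,pitch=0):
    # tool x along bar (yaw, pitched up), z down
    y,p=np.radians([yaw,pitch]);x=np.array([np.cos(y)*np.cos(p),np.sin(y)*np.cos(p),np.sin(p)])
    yy=np.array([np.sin(y),-np.cos(y),0]);return np.c_[x,yy,np.cross(x,yy)]
def row(pinch,yaw,pitch=0,s=None):
    s=s or env.observe();R0=np.array(s["tool_rot"]);Rt=toolrot(yaw,pitch)
    t=np.array(pinch)-Rt[:,2]*env.pinch_z
    return np.r_[R.from_matrix(R0.T@Rt).as_rotvec(degrees=True)/8,R0.T@(t-s["position"])/.03].round(3)
E
python3 -c "
from h import *
print(row([.477,-.203,.15],-12.8),row([.477,-.203,.15+.05],-12.8))"
```

```text
[-0.    -0.     3.883 12.977 -6.923  3.334] [-0.    -0.     3.883 12.977 -6.923  1.668]
```

```bash
python3 -m creep '0 0 3.88 12.98 -6.92 1.67 85;0 0 3.88 12.98 -6.92 1.67 85;0 0 3.88 12.98 -6.92 1.67 85;0 0 3.88 12.98 -6.92 1.67 85;0 0 3.88 12.98 -6.92 1.67 85;0 0 3.88 12.98 -6.92 1.67 85;0 0 3.88 12.98 -6.92 1.67 85;0 0 3.88 12.98 -6.92 1.67 85;0 0 3.88 12.98 -6.92 2.5 85;0 0 3.88 12.98 -6.92 3.33 85;0 0 3.88 12.98 -6.92 3.33 85;0 0 3.88 12.98 -6.92 3.33 85' 100
python3 - <<'E'
from h import *
p=get_image("wrist");cv2.imwrite("pics/w1.png",p["image"]);W=cloud(p);hsv=cv2.cvtColor(p["image"],cv2.COLOR_BGR2HSV);H,S,V=hsv[...,0],hsv[...,1],hsv[...,2]
s=env.observe();print(s["position"],s["q"])
m=(p["depth"]>0)&(H>3)&(H<20)&(S>170)&(V>90)&(W[...,2]>.052)&(W[...,2]<.07)
P=W[m];print(len(P))
if len(P)>50:
    print(np.median(P[:,2]),cv2.minAreaRect(P[:,:2].astype(np.float32)))
E
```

```text
time_s: 1.9
position: [0.4771, -0.2035, 0.3054]
tool_rot: [[0.975, -0.221, -0.0], [-0.221, -0.975, -0.0], [-0.0, 0.0, -1.0]]
ft_force: [-0.2, 0.1, 0.0]
grip_width: 0.0848
gripper_force: 0.0
[ 0.47695067 -0.20394114  0.30606753] [-3.62415251e+01  2.42518007e+01  8.82941227e+01 -1.21267717e-02
  6.73621272e+01  6.65870645e+01]
1835
0.05813532045303832 ((0.44731268286705017, -0.19691063463687897), (0.019713476300239563, 0.09338697046041489), 77.45431518554688)
```

View pics/w1.png

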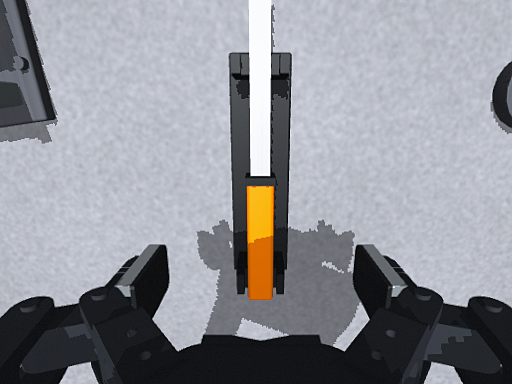

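The wrist view shows the orange handle centred between the fingers at (260,240), with the blade pointing ahead. The measured grip point is (0.475,-0.203), which agrees with the estimate within 2 mm. Descend and grasp.

```bash
python3 -m creep '0 0 0 -0.07 0 1.67 85;0 0 0 -0.07 0 2.8 85;0 0 0 -0.07 0 3.37 85;0 0 0 -0.07 0 3.37 85;0 0 0 -0.07 0 3.37 10;0 0 0 -0.07 0 3.37 10;0 0 0 -0.07 0 3.37 10;0 0 0 -0.07 0 3.37 10;0 0 0 -0.07 0 3.37 10;0 0 0 -0.07 0 3.37 10;0 0 0 -0.07 0 3.37 10' 110
python3 -m creep '0 0 0 0 0 0 10;0 0 0 0 0 -0.5 10;0 0 0 0 0 -1.5 10;0 0 0 0 0 -3 10;0 0 0 0 0 -3.7 10;0 0 0 0 0 -3.7 10;0 0 0 0 0 -3.7 10'
python3 - <<'E'
from h import *
p=get_image("wrist");cv2.imwrite("pics/w2.png",p["image"]);W=cloud(p);hsv=cv2.cvtColor(p["image"],cv2.COLOR_BGR2HSV);S,V=hsv[...,1],hsv[...,2]
s=env.observe();R0=np.array(s["tool_rot"])
L=(W-s["position"])@R0
m=(p["depth"]>0)&(L[...,0]>.03)&(abs(L[...,1])<.03)&(abs(L[...,2]-env.pinch_z)<.03)
P=L[m];print(len(P),"tip x",P[:,0].max(),"y fit",np.polyfit(P[:,0],P[:,1],1),"z fit",np.polyfit(P[:,0],P[:,2],1))
b=get_image("side")
import json
print(s["position"],s["grip_width"])
E
```

```text
time_s: 3.05
position: [0.4751, -0.2026, 0.2047]
tool_rot: [[0.975, -0.221, 0.001], [-0.221, -0.975, -0.001], [0.001, 0.001, -1.0]]
ft_force: [-1.4, 0.7, 7.9]
grip_width: 0.0185
gripper_force: 107.9
time_s: 3.75
position: [0.4747, -0.2024, 0.3139]
tool_rot: [[0.975, -0.221, -0.001], [-0.221, -0.975, 0.001], [-0.001, -0.0, -1.0]]
ft_force: [-0.6, 0.1, -2.3]
grip_width: 0.018
gripper_force: 107.7
7790 tip x 0.10610787375731832 y fit [-0.0009304   0.00048366] z fit [0.0022661  0.15216692]
[ 0.47472213 -0.20238715  0.31325588] 0.018019900432477223
```

View pics/w2.png

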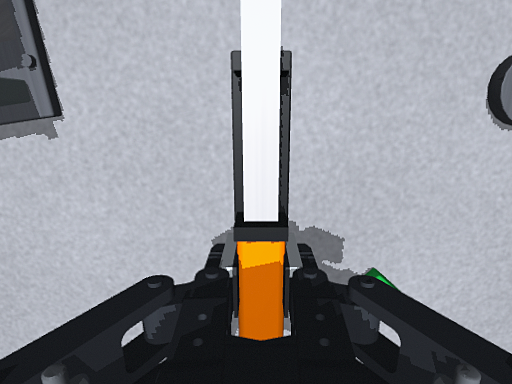

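The bar is held centred and level: blade top at tool z 152 mm, as expected. Next I carry it in front of the blue die, above cheek height.

```bash
python3 -c "
from h import *
print(row([.393,.033,.158],-5.6))"
```

```text
[-0.011  0.022 -0.897 -4.394 -7.051  0.035]
```

```bash
python3 -m creep '0 0 -0.2 -2 -1 0 10;0 0 -0.4 -3.2 -2.4 0 10;0 0 -0.6 -4.4 -3.8 0 10;0 0 -0.9 -4.4 -5.3 0 10;0 0 -0.9 -4.4 -6.6 0 10;0 0 -0.9 -4.4 -7.05 0 10;0 0 -0.9 -4.4 -7.05 0 10;0 0 -0.9 -4.4 -7.05 0 10;0 0 -0.9 -4.4 -7.05 0 10'
python3 - <<'E'
from h import *
s=env.observe();R0=np.array(s["tool_rot"]);print(s["position"],s["q"].round(1) if hasattr(s["q"],"round") else s["q"],s["ft_force"])
p=get_image("wrist");cv2.imwrite("pics/w3.png",p["image"]);W=cloud(p);hsv=cv2.cvtColor(p["image"],cv2.COLOR_BGR2HSV);H,S=hsv[...,0],hsv[...,1]
X,Y,Z=W[...,0],W[...,1],W[...,2];ok=p["depth"]>0
m=ok&(H>100)&(H<130)&(S>150)&(X>.5)&(X<.8)&(abs(Y)<.15)&(Z>.12)&(Z<.135)
P=W[m]
print(len(P))
if len(P):print((P[:,:2].min(0)+P[:,:2].max(0))/2,np.ptp(P[:,:2],axis=0),np.median(P[:,2]))
r=np.hypot(X-.6865,Y-.0045)
for lo,hi,nm in((.108,.117,"cheek"),(.096,.104,"ridge"),(.082,.09,"block")):
    c=ok&(r<.14)&(Z>lo)&(Z<hi);
    if c.sum()>10: print(nm,c.sum(),cv2.minAreaRect(W[c][:,:2].astype(np.float32)))
for n in("scene","side"):
    q=get_image(n);cv2.imwrite(f"pics/{n}3.png",q["image"]);
E
```

```text
time_s: 4.75
position: [0.3931, 0.0322, 0.3142]
tool_rot: [[0.995, -0.098, -0.001], [-0.098, -0.995, 0.0], [-0.001, 0.0, -1.0]]
ft_force: [-0.1, 0.3, -3.8]
grip_width: 0.018
gripper_force: 108.3
[0.39308942 0.03217604 0.3141838 ] [-12.7  12.5 105.7  -0.   61.9  83. ] [-0.08937131  0.26077621 -3.83985568]
0
```

View pics/w3.png

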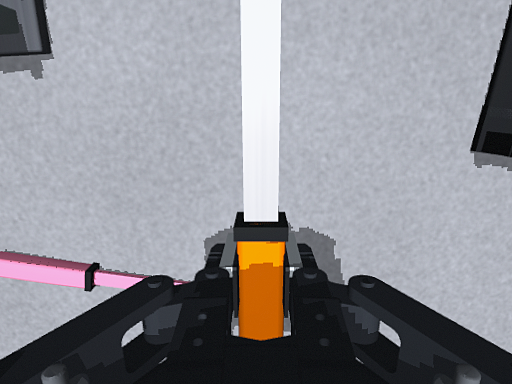

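The wrist view shows only the bar, since the die lies beyond its field. I'll check the tip against the die in the scene and side cameras, where the calibration bias cancels.

```bash
cat > tip.py <<'E'
from h import *
s=env.observe();R0=np.array(s["tool_rot"]);print(s["position"],s["ft_force"],s["time_s"])
for n in("scene","side"):
    p=get_image(n);W=cloud(p);hsv=cv2.cvtColor(p["image"],cv2.COLOR_BGR2HSV);H,S,V=hsv[...,0],hsv[...,1],hsv[...,2];ok=p["depth"]>0
    L=(W-s["position"])@R0
    m=ok&(L[...,0]>.03)&(L[...,0]<.19)&(abs(L[...,1])<.018)&(abs(L[...,2]-env.pinch_z)<.012)&(S<80)
    P=L[m];
    if len(P)>10: print(n,"blade",len(P),"tip x",np.percentile(P[:,0],98),"y",np.polyfit(P[:,0],P[:,1],1),"z",np.median(P[:,2]))
    X,Y,Z=W[...,0],W[...,1],W[...,2]
    m=ok&(H>100)&(H<130)&(S>150)&(X>.5)&(X<.8)&(abs(Y)<.15)&(Z>.117)&(Z<.17)
    P=W[m];t=P[P[:,2]>P[:,2].max()-.006];hc=(t[:,:2].min(0)+t[:,:2].max(0))/2
    print(" head",len(P),hc,"top",np.median(t[:,2]))
    cv2.imwrite(f"pics/{n}_{s['time_s']:.2f}.png",p["image"])
    p0=[(150,290,150,370),(130,260,120,400)][n=="side"]
    cv2.imwrite(f"pics/c{n}_{s['time_s']:.2f}.png",cv2.resize(p["image"][p0[0]:p0[1],p0[2]:p0[3]],None,fx=2.8,fy=2.8))
    print(s['time_s'])
E
python3 tip.py; python3 -c "
from h import *
o=np.array([.6865,.0045]);ex=np.array([.9952,-.0976])
for x,z in((-295,.108),(-188,.108)):print(row(np.r_[o+ex*x/1000,z],-5.6))"
```

```text
[0.39311181 0.03207888 0.31451859] [-0.23176413 -0.70117988 -4.12120065] 4.9
scene blade 219 tip x 0.16413031753734877 y [0.00253013 0.00346167] z 0.15410654584465344
 head 391 [6.88194066e-01 1.29409456e-04] top 0.12735464891555537
4.9
side blade 175 tip x 0.16162845332357723 y [ 0.03474301 -0.00879481] z 0.15319423960951417
 head 252 [0.68515311 0.00705566] top 0.12751844146588676
4.9
[-0.000e+00  1.000e-03 -5.000e-03 -8.000e-03 -3.300e-02  1.732e+00]
[-0.000e+00  1.000e-03 -5.000e-03  3.558e+00 -3.500e-02  1.731e+00]
```

With each camera's bias removed using the known tip, the head is at about (0.688, 0.0035). Lower to z 0.108, then insert to a tip position of about die x -22.

```bash
python3 -m creep '0 0 0 0 0 0.9 10;0 0 0 0 0 1.73 10;0 0 0 0 0 1.73 10;0 0 0 0.8 0 1.73 10;0 0 0 1.6 0 1.73 10;0 0 0 2.3 0 1.73 10;0 0 0 2.9 0 1.73 10;0 0 0 3.3 0 1.73 10;0 0 0 3.6 0 1.73 10;0 0 0 3.6 0 1.73 10;0 0 0 3.6 0 1.73 10'; python3 tip.py
```

```text
time_s: 6.1
position: [0.5002, 0.0224, 0.2631]
tool_rot: [[0.995, -0.097, -0.0], [-0.097, -0.995, 0.0], [-0.0, -0.0, -1.0]]
ft_force: [-0.1, -0.3, -3.0]
grip_width: 0.0178
gripper_force: 108.2
[0.50020177 0.02236552 0.26312   ] [-0.1460805  -0.26502317 -2.97998727] 6.1
scene blade 220 tip x 0.1447159274015885 y [0.00021988 0.00378541] z 0.1541057908855456
 head 397 [ 0.50330984 -0.03023533] top 0.15473430449420456
6.1
side blade 161 tip x 0.18398450046311052 y [-0.0005595  -0.00620408] z 0.15394667789103147
 head 251 [0.50531744 0.03925753] top 0.14137387170772353
6.1
```

View pics/cscene_6.10.png

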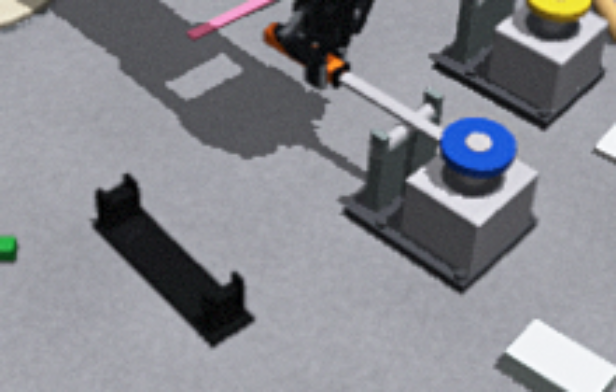

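View pics/cside_6.10.png

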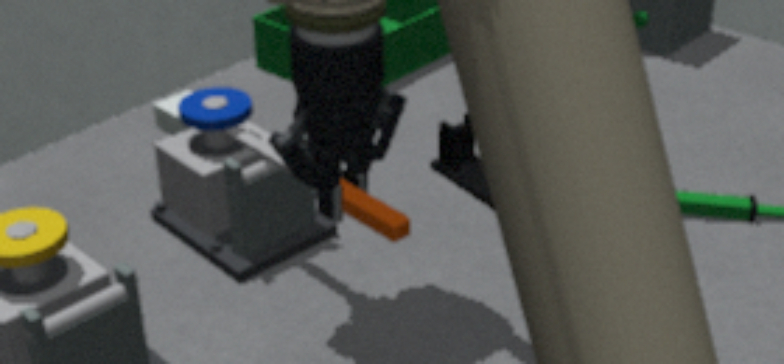

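The bar lies between the cheeks above the ridge and the tip is under the rim, with no contact force. Now I compute the pivot rows about the ridge.

```bash
cat > piv.py <<'E'
from h import *
o=np.array([.6885,.0035]);ex=np.array([.9952,-.0976]);import sys
a=float(sys.argv[1]);dz=float(sys.argv[2])
for th in map(float,sys.argv[3:]):
    t=np.radians(th);x=-.082-.0025*np.sin(t)-a*np.cos(t);z=.1+dz+.0025*np.cos(t)-a*np.sin(t)
    print(th,row(np.r_[o+ex*x,z],-5.6,th))
E
python3 piv.py .103 0 0 4 8 11
```

```text
0.0 [-0.     0.003  0.003  0.148  0.015  0.195]
4.0 [-0.     0.503  0.003 -0.209  0.015  0.447]
8.0 [-0.     1.003  0.003 -0.548  0.014  0.724]
11.0 [-1.000e-03  1.378e+00  3.000e-03 -7.890e-01  1.400e-02  9.460e-01]
```

```bash
python3 -m creep '0 0 0 0.15 0 0.1 10;0 0 0 0.15 0 0.2 10;0 0 0 0.15 0 0.2 10' ; python3 -m creep '0 0.25 0 -0.18 0 0.13 10;0 0.5 0 -0.36 0 0.25 10;0 0.75 0 -0.53 0 0.39 10;0 1 0 -0.7 0 0.53 10;0 1.2 0 -0.82 0 0.64 10;0 1.2 0 -0.82 0 0.64 10'; python3 piv.py .103 -.001 10 14 18
```

```text
time_s: 6.5
position: [0.5053, 0.0218, 0.2567]
tool_rot: [[0.995, -0.097, 0.001], [-0.097, -0.995, -0.0], [0.001, 0.0, -1.0]]
ft_force: [0.6, -0.0, 0.2]
grip_width: 0.0185
gripper_force: 108.6
time_s: 7.1
position: [0.4803, 0.0243, 0.2378]
tool_rot: [[0.981, -0.097, 0.167], [-0.096, -0.995, -0.016], [0.167, 0.0, -0.986]]
ft_force: [-1.1, 0.4, 0.2]
grip_width: 0.0183
gripper_force: 108.8
10.0 [-0.     0.045  0.003 -0.061  0.013  0.052]
14.0 [-0.     0.545  0.003 -0.416  0.013  0.307]
18.0 [-0.     1.045  0.003 -0.753  0.013  0.586]
```

```bash
python3 -m creep '0 0.3 0 -0.24 0 0.18 10;0 0.55 0 -0.42 0 0.31 10;0 0.8 0 -0.58 0 0.45 10;0 1.05 0 -0.75 0 0.59 10;0 1.05 0 -0.75 0 0.59 10'; python3 piv.py .103 -.001 18 22 25 28; python3 tip.py
```

```text
time_s: 7.6
position: [0.4618, 0.0261, 0.2175]
tool_rot: [[0.945, -0.097, 0.312], [-0.092, -0.995, -0.031], [0.313, 0.0, -0.95]]
ft_force: [-3.1, 0.4, 11.6]
grip_width: 0.0179
gripper_force: 110.5
18.0 [ 0.001 -0.03   0.004 -0.03   0.013  0.02 ]
22.0 [ 0.001  0.47   0.005 -0.388  0.013  0.27 ]
25.0 [ 0.001  0.845  0.005 -0.645  0.013  0.475]
28.0 [ 1.00e-03  1.22e+00  5.00e-03 -8.90e-01  1.20e-02  6.92e-01]
[0.46176033 0.02612995 0.2175193 ] [-3.1202136   0.35384736 11.57699057] 7.6
scene blade 209 tip x 0.18798455229560046 y [-0.01295873  0.00582126] z 0.15310069607299043
 head 399 [ 6.13393585e-01 -5.18485038e-04] top 0.1361780827094945
7.6
side blade 234 tip x 0.18410171843833734 y [-0.00960072 -0.00161284] z 0.1523448538359196
 head 251 [0.68412597 0.00704537] top 0.13620906471008234
7.6
```

The head is already about 8.7 mm up with a wrist force of about 15 N. Continue to 28°.

```bash
python3 -m creep '0 0.25 0 -0.2 0 0.14 10;0 0.47 0 -0.38 0 0.27 10;0 0.65 0 -0.51 0 0.37 10;0 0.85 0 -0.65 0 0.48 10;0 1.03 0 -0.77 0 0.58 10;0 1.2 0 -0.87 0 0.68 10;0 1.2 0 -0.87 0 0.68 10'; python3 tip.py
```

```text
time_s: 8.4
position: [0.4442, 0.0278, 0.1908]
tool_rot: [[0.878, -0.097, 0.468], [-0.085, -0.995, -0.047], [0.471, 0.001, -0.882]]
ft_force: [-4.4, 0.7, 17.0]
grip_width: 0.0184
gripper_force: 111.4
[0.44417583 0.027773   0.1907654 ] [-4.35473269  0.73727099 17.02321607] 8.4
scene blade 178 tip x 0.18825900151118666 y [-0.01319613  0.00632834] z 0.15224642144210018
 head 395 [6.87584915e-01 5.09536928e-04] top 0.14664340577835938
8.4
side blade 303 tip x 0.16247754817996046 y [ 0.00163585 -0.00337409] z 0.15117253184738538
 head 254 [0.68493906 0.00752497] top 0.14681261912747606
8.4
```

Raised about 19 mm. Now I release and back out along the tool axis.

```bash
python3 -m creep '0 0 0 0 0 0 60;0 0 0 0 0 0 85;0 0 0 0 0 0 85;0 0 0 0 0 0 85;0 0 0 0 0 0 85;0 0 0 0 0 0 85;0 0 0 0 0 0 85;0 0 0 0 0 0 85' && python3 -m creep '0 0 0 0 0 -0.7 85;0 0 0 0 0 -2 85;0 0 0 0 0 -3.3 85;0 0 0 0 0 -4.6 85;0 0 0 0 0 -5 85;0 0 0 0 0 -5 85;0 0 0 0 0 -5 85'; python3 tip.py
```

```text
time_s: 9.3
position: [0.443, 0.0279, 0.1889]
tool_rot: [[0.882, -0.097, 0.461], [-0.086, -0.995, -0.045], [0.463, -0.0, -0.886]]
ft_force: [-0.1, 0.7, -0.1]
grip_width: 0.0848
gripper_force: 0.0
time_s: 10.0
position: [0.3738, 0.0347, 0.3215]
tool_rot: [[0.882, -0.097, 0.461], [-0.086, -0.995, -0.045], [0.463, -0.0, -0.886]]
ft_force: [-0.6, -0.3, 0.3]
grip_width: 0.0851
gripper_force: 0.0
[0.37384986 0.03469303 0.32153043] [-0.64063598 -0.30477534  0.28867735] 10.0
 head 398 [0.68772004 0.00150544] top 0.14650263813788234
10.0
 head 252 [0.68306842 0.00776754] top 0.1469816286942685
10.0
```

View pics/scene_10.00.png

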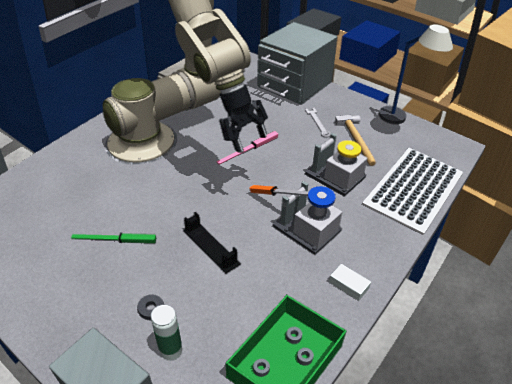

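The blue head at (320,196) stands raised by 19 mm. The bar rests on the ridge at (280,190), the gripper is clear, and the yellow punch is untouched. Handing in.

```bash
python3 -c "
from rig import job
print(job.close_job())"
```

```text
the job is handed in; nothing more can be done
None
```

I levered the blue punch up about 19 mm with the pry bar and released the bar, which rests across the ridge; the gripper never touched the blue punch, the yellow punch is still down, and the job was handed in at about 10 s (the hand-in gave no verdict).

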